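Unlock the clipper and hold it level for oiling

TASK

Get the hair clipper ready for its blade to be oiled: throw the stand's lock lever into the notch marked with two dots and leave it there, then draw the clipper out of its leaning sleeve and turn it level, switch face up. Finish still holding it so, at rest, all of it at least 20 cm above the counter (do not put it down or let go), and leave the other things on the mat alone.

Things in the scene. Friction and masses are not known exactly. Their poses are not given: they have to be found in the camera images.
- stand: Fixed stand. Origin: middle at counter level; z up, x = level direction in which the clipper's top leans, y left of it. Base 160 (x) by 190 (y) by 14 mm, centred at y +30. Black sleeve, axis (0.643, 0, 0.766): 40 degrees (0.698 rad) off vertical; 45 mm deep, 50 by 57 mm outside, 2 mm play (it may lean 3 degrees more), open at the upper end. A 22 mm post on the +y side carries the lever.
- lever_pivot (a point): Pivot of the lock lever, stand frame (-12, 62, 98) mm; vertical axis. Under the lever a steel quadrant plate (rim top 88 mm high, reaching 95 mm from the pivot) has two notches: one dot = locked, two dots = open.
- lock_lever (a joint): Lever angle, rad: 0 locked (middle of the one-dot notch), grows clockwise from above, 1.25 open (middle of the two-dot notch), stop 1.6. Starts near 0. Stiff: takes 2 to 3 N at the knob and stays where it is left. Crank of 10 mm steel bar: a 60 mm arm with the knob, and a keeper bar that when locked lies across the clipper's front above its shoulder to stop it; open, it swings off to -x.
- knob (a point): Point inside the lever's black upright round knob (18 mm diameter, 100 to 128 mm above the counter; this point 116 mm high, 18 mm above the pivot point), 60 mm level from the pivot. Locked it lies from the pivot towards the stand's -x; open, 1.25 rad clockwise of that, towards +y and slightly -x. Pinch or push it from above.
- clipper: Hair clipper, about 0.3 kg, 176 mm long, blade up in the sleeve. Origin: centre of its tail face, on the pocket floor. z from tail to blade, -x = front with the switch, y = width (the stand's y while seated). Black tail 40 (x) by 46 (y), z 0 to 55 mm; a step in front (shoulder); aluminium body x -10 to 20, y -22 to 22, z 55 to 150; head above. Level with switch face up: z horizontal, -x up.
- clipper_middle (a point): Middle of the aluminium body, near the centre of mass: clipper's own (5, 0, 95) mm. The place to grip, across the flat sides 44 mm apart. While seated it lies at stand (50, 0, 106) mm.
- blade (a point): Tip of the clipper's blade, own (12, 0, 174) mm.
- pocket_floor (a point): Centre of the sleeve's floor, where the tail rests: stand frame (-15, 0, 36) mm.
- wax_jar: Bystander: amber jar 68 mm wide, 55 mm high. Origin: centre of underside.
- oil_bottle: Bystander: small green bottle 36 mm wide, 85 mm high. Origin: centre of underside.
- trimmer: Bystander: white trimmer lying, 135 by 38 by 28 mm. Origin: centre of underside.
There are look-alikes about, which are no part of the job. What is shaped like the clipper but blue or brown is not meant.

How it is judged:
On the way, in this order (a step that is already met when the one before it is completed fails the run):
1. the lock lever rests in the two-dot notch, the clipper still in its sleeve (value of joint lock_lever between 1.1 and 1.4 rad and distance between clipper and pocket_floor below 0.015 m), for 0.2 s.
2. the clipper is drawn out of the sleeve (distance between clipper and pocket_floor above 0.065 m and contact force between clipper and stand below 0.1 N and contact force between clipper and the fingers above 1 N), for 0.1 s.
At the end, for the whole second after the job is handed in: Lever in the two-dot notch (1.1 to 1.4 rad); clipper held by the fingers (over 1 N), off the stand, level within 12 degrees, switch face up within 15, tail and blade 19 cm or more above the counter, still (under 30 mm/s, 0.2 rad/s); bystanders within 3 cm of their places (value of joint lock_lever between 1.1 and 1.4 rad and height (world z) of each of clipper, blade above 0.19 m and angle between clipper's own z axis and vertical between 1.35 and 1.79 rad and angle between clipper's own x axis and vertical above 2.88 rad and contact force between clipper and the fingers above 1 N and contact force between clipper and stand below 0.1 N and linear speed of clipper below 0.03 m/s and angular speed of clipper below 0.2 rad/s and distance of each of wax_jar, oil_bottle, trimmer from where it was at the start of the episode below 0.03 m); the arm keeps its last pose, push and grip.
It fails at once if a bystander is disturbed (moved more than 3 cm) (distance of any of wax_jar, oil_bottle, trimmer from where it was at the start of the episode above 0.03 m).
It also fails if it takes over 58 s, if anything falls off the work surface, if the arm or the gripper's body presses on something with over 40 N, if the wrist force passes 120 N, or if a joint passes its speed limit or range.

ROBOT

A 6-joint arm with a two-finger parallel gripper is mounted at the origin on the work surface. World frame = base frame: x ahead of the robot, y to its left, z up, the work surface at z = 0. Lengths are in m, angles in rad, forces in N, time in s.
With the tool pointing down it reaches from about 0.375 to 0.825 m from the base axis. Payload 5.5 kg.
Tool frame: the origin (TCP) lies midway between the tips of the shut fingers; the grasp point (between the pads) lies 19 mm behind it; z points along the fingers, y is the line along which they close (so a half turn about z gives the same grasp; the last joint's range is limited). The gripper opens to 85 mm and grips with 20 to 120 N. Pads are 22 mm wide; open, the fingers measure 114 mm over their backs; the gripper's body (76 mm by 85 mm) begins 54 mm behind the grasp point. The pads swing forward as they close: fully open they stand 13 mm farther back than shut.
Start: joints at [-1.263, 0.314, -0.047, 1.21, 0, 1.571], TCP at [0.182, -0.572, 0.231] pointing down, gripper open.
Joint ranges: [-2.67, 2.67], [-0.69, 1.73], [-1.03, 1.25], [-2.08, 2.16], [-1.42, 1.45], [-3.14, 3.14]. Speed limits (rad/s): [2.39, 2.39, 3.01, 3.14, 3.14, 3.14].

INTERFACE

Orientations are given as a rotation vector (axis times angle).
In Python, from plant import monitor, capture, camera_info, env, find_in, pinpoint gives the robot as it stands. The module is installed in compiled form; this text tells all that it offers.
- The arm moves only by the tool arm_command, never from a script. Its argument "commands" is a list of rows, each a list of 7 numbers: the shift along the tool's x, y, z in mm, then the turn, a rotation vector about the tool's x, y, z in rad, then the opening, from 0 (shut) to 1 (fully open). In form: [[x, y, z, wx, wy, wz, grip], ...]. A call has 1 to 20 rows; each row is the pose to reach, as a shift and turn from the pose commanded when the call began, along the tool's axes at that moment; what a row does not reach only later rows make up. A row lasts 1/12 s, in which the tool goes at most 41.7 mm and 7.16 degrees, less where a joint would pass 70% of its speed; a pose out of reach is approached as far as the arm can. A call with a gripper value outside its range is refused whole. The fingers move at their own pace and stop on an object; "force" is the grip in N (left out, the last holds). Time passes only in rows, so rows that repeat a pose let the fingers close. It gives the time, the measured TCP pose, the force, the opening and the grip force at its end, in the units of the state.
- monitor.get_state(): the state, without advancing time (a new reading comes with each control period).
- capture(name): name is "side" or "top" or "wrist"; returns (picture, depth): 400x640x3 uint8, red, green, blue; 400x640 float32, m along the optical axis (not along the pixel's ray), 0 where there is no reading.
- camera_info(name): a dict with "intrinsics" (3x3 intrinsics, pixels), "world_from_camera" (4x4, takes a point from camera to world coordinates). Camera axes: x right, y down, z forward; pixel columns grow to the right and rows downward; lengths in m; the calibration is good to about 2 mm. A picture is of the moment at which its call begins: read the wrist's pose just before it. camera_info takes no time and is no camera call; for the wrist camera it gives the pose at the moment of the call.
- env.sign_off(): hands the job in; it is judged then, once.
Trained networks look in the newest picture that a camera, given by its name, has taken for a name from the list of things; names that differ only in an ending like _2 or _b are one class to them, and where a whole thing is asked for, a point or a joint stands for the part that bears it (a point fixed in the world has none). Each returns a list of dicts, best first, with "score" (0 to 1); they miss things now and then, are a little off and sometimes report something else, mostly with a low value. They report only what shows in the picture. A call takes as long as a camera call. They do not tell look-alikes from the thing itself.
- find_in(camera, target): "pixel" ([column, row] in pixels, amid what is visible of it).
- pinpoint(camera, target): "pixel" ([column, row] in pixels: a listed point, or the origin of a listed thing).
The state is a dict: "time_s": time; "joint_positions": joint angles; "qvel": joint speeds; "joint_torque": joint torques, N m; "ee_pos": TCP position; "ee_rot": TCP orientation; "ft_force": force on the tool from outside, world axes, zero at the start; "ft_torque": the same for the moment, N m; "grip_width": finger opening in m; "gripper_force": force on a finger pad.
Only numpy, scipy, OpenCV 4.12 (cv2) and the standard library are available. Lean on these libraries where they do the work, as an engineer would, in place of code of your own. Each camera call takes 0.05 s, during which the arm holds its last target. There are 200 camera calls.

## Working session

There is one attempt and no reset: what is moved stays moved. The work goes in short steps, Python scripts to look and compute and a tool call to move; the robot and the scene stay as the last step left them, time stands still between calls to the robot, and variables do not carry over. Pictures are saved under pics/ and viewed, at most 10 in all, crops included, and the job is handed in when it is done.

Besides the shell and the picture viewer there is one more tool, called after "Request:" as name([rows], argument=value, ...), one row to a line, values as JSON. arm_command: Moves the arm, as the interface text tells. Its arguments: {"type":"object","properties":{"commands":{"type":"array","items":{"type":"array","items":{"type":"number"}}},"force":{"type":"number"}},"required":["commands"]}

```bash
mkdir -p pics
cat > h.py <<'E'
import numpy as np, cv2
from scipy.spatial.transform import Rotation as R
from plant import monitor, capture, camera_info, env, find_in, pinpoint
def w(ci,px,d):
    K=np.array(ci["intrinsics"]);T=np.array(ci["world_from_camera"])
    p=np.array([(px[0]-K[0,2])/K[0,0]*d,(px[1]-K[1,2])/K[1,1]*d,d]);return T[:3,:3]@p+T[:3,3]
def atz(ci,px,z):
    T=np.array(ci["world_from_camera"]);a=T[:3,3];b=w(ci,px,1.);return a+(b-a)*(z-a[2])/(b[2]-a[2])
def proj(ci,P):
    K=np.array(ci["intrinsics"]);T=np.array(ci["world_from_camera"]);p=T[:3,:3].T@(np.array(P)-T[:3,3]);q=K@p;return q[:2]/q[2]
def dm(D,px):
    c,r=int(px[0]),int(px[1]);a=D[max(r-2,0):r+3,max(c-2,0):c+3];a=a[a>0];return float(np.median(a)) if a.size else 0
E
cat > l.py <<'E'
from h import *
np.set_printoptions(precision=3,suppress=True)
ims=[]
for c in("side","top"):
    I,D=capture(c);ci=camera_info(c);np.savez(f"{c}.npz",I=I,D=D)
    cv2.imwrite(f"pics/{c}1.png",I[:,:,::-1])
    for f,t in((pinpoint,"clipper_middle"),(pinpoint,"blade"),(pinpoint,"knob"),(pinpoint,"lever_pivot"),(pinpoint,"pocket_floor"),(pinpoint,"stand"),(find_in,"stand"),(find_in,"wax_jar"),(find_in,"oil_bottle"),(find_in,"trimmer")):
        for r in f(c,t)[:3]:
            p=r["pixel"];print(c,f.__name__,t,round(r["score"],2),np.round(p),w(ci,p,dm(D,p)))
print(np.array(camera_info("side")["world_from_camera"]),np.array(camera_info("top")["world_from_camera"]))
print(monitor.get_state())
E
python3 l.py
```

```text
side call clipper_middle 0.89 [264. 198.] [0.602 0.073 0.105]
side call clipper_middle 0.89 [308. 323.] [0.195 0.309 0.03 ]
side call clipper_middle 0.58 [304. 192.] [ 0.597 -0.114  0.025]
side call blade 0.95 [362. 182.] [ 0.476 -0.3    0.027]
side call blade 0.63 [254. 170.] [ 0.886 -0.126 -0.004]
side call blade 0.6 [283. 315.] [0.281 0.318 0.   ]
side call knob 0.7 [256. 221.] [0.527 0.177 0.112]
side call lever_pivot 0.75 [253. 210.] [0.58  0.14  0.105]
side call pocket_floor 0.96 [270. 221.] [0.547 0.104 0.054]
side call stand 0.62 [275. 230.] [0.543 0.091 0.012]
side call stand 0.65 [260. 230.] [0.518 0.173 0.079]
side call wax_jar 0.65 [185. 268.] [0.587 0.406 0.05 ]
side call oil_bottle 0.64 [224. 290.] [0.44  0.384 0.042]
side call trimmer 0.56 [336. 162.] [ 0.639 -0.347  0.023]
top call clipper_middle 0.93 [309. 133.] [0.623 0.064 0.13 ]
top call clipper_middle 0.73 [370. 140.] [ 0.615 -0.133  0.029]
top call clipper_middle 0.7 [414. 184.] [ 0.466 -0.275  0.03 ]
top call blade 0.68 [401. 139.] [ 0.624 -0.241  0.001]
top call blade 0.66 [317. 111.] [0.726 0.042 0.002]
top c
[... 328 characters left out ...]
 0.527 -0.322]
 [-0.658  0.469 -0.589  0.837]
 [-0.015 -0.79  -0.613  0.985]
 [ 0.     0.     0.     1.   ]] [[-0.016 -0.996  0.085  0.265]
 [-1.     0.018  0.02  -0.01 ]
 [-0.022 -0.085 -0.996  1.672]
 [ 0.     0.     0.     1.   ]]
{'time_s': 1.1, 'joint_positions': array([-1.263,  0.313, -0.047,  1.21 , -0.   ,  1.571]), 'qvel': array([-0.   ,  0.001,  0.   , -0.001,  0.001, -0.002]), 'joint_torque': array([ -0.002, -53.947,  34.005,   0.001,  -0.   ,  -0.   ]), 'ee_pos': array([ 0.182, -0.572,  0.231]), 'ee_rot': array([ 3.104,  0.482, -0.   ]), 'ft_force': array([ 0.204, -0.862,  0.157]), 'ft_torque': array([0.025, 0.005, 0.041]), 'gripper_force': 0.0, 'grip_width': 0.08560355132052634}
```

Run:
```python
import cv2
a=cv2.imread("pics/side1.png");b=cv2.imread("pics/top1.png")
cv2.imwrite("pics/sidecrop.png",cv2.resize(a[140:270,180:340],(738,600),interpolation=cv2.INTER_CUBIC))
cv2.imwrite("pics/topcrop.png",cv2.resize(b[80:280,200:450],(750,600),interpolation=cv2.INTER_CUBIC))
```

```text
(no output)
```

View pics/sidecrop.png

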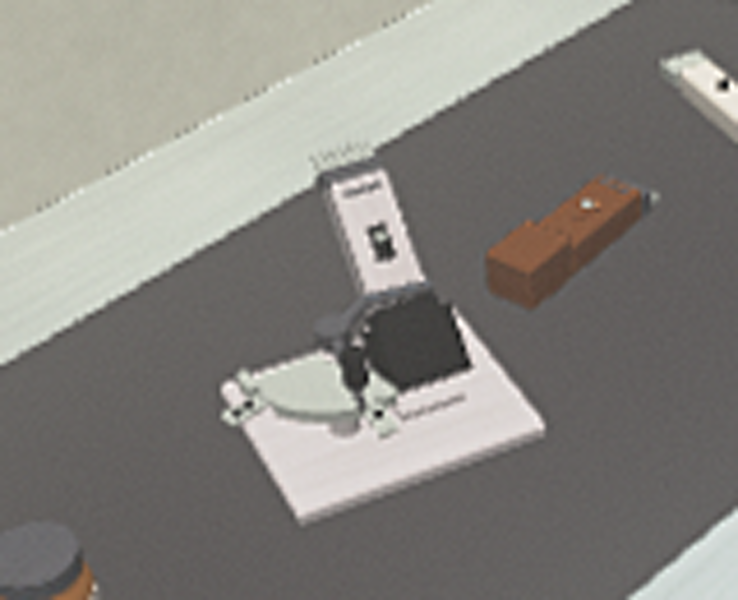

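View pics/topcrop.png

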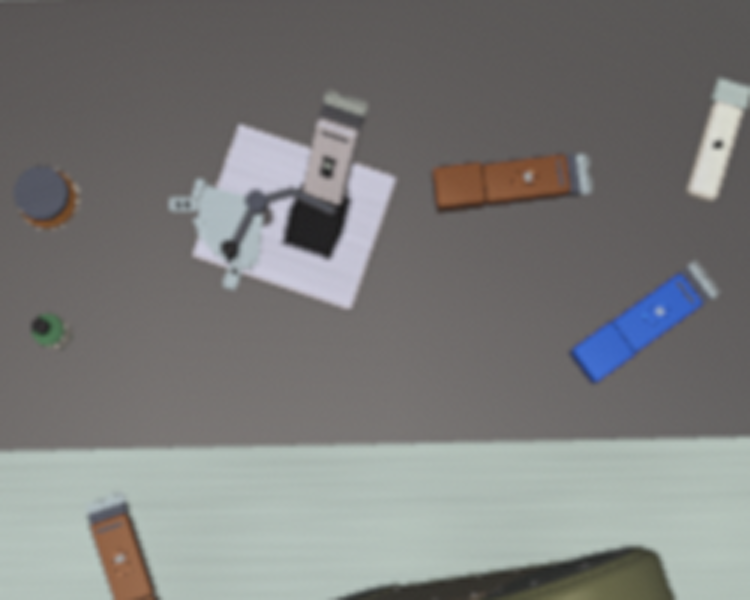

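The aluminium clipper is in the sleeve at top px (309,133) and side px (264,198). It fits the description: silver, leaning, and in the stand. The look-alikes are lying down: brown at top px (370,140), blue at (414,184) and brown at (240,265). The lever knob is at top px (276,161), with the one-dot tab beside it and the two-dot tab at about (260,148). Next I fit the stand pose.

```bash
cat > fit.py <<'E'
from h import *
from scipy.optimize import least_squares
np.set_printoptions(precision=4,suppress=True)
ct,cs=camera_info("top"),camera_info("side")
C=[(80,125),(80,-65),(-80,-65),(-80,125)]
# base corners from crops: top
obs=[(ct,(200+u/3,80+v/3),(x,y,14)) for (u,v),(x,y) in zip([(240,125),(396,178),(350,307),(195,255)],C)]
s=738/160
obs+=[(cs,(180+545/s,140+430/s),(-80,-65,14)),(cs,(180+303/s,140+517/s),(-80,125,14))]
obs+=[(ct,(276,161),(-72,62,116)),(ct,(287,150),(-12,62,98)),(ct,(309,133),(50,0,106)),(cs,(264,198),(50,0,106)),(cs,(256,221),(-72,62,116)),(cs,(253,210),(-12,62,98))]
def S(p,q):
    c,s_=np.cos(p[2]),np.sin(p[2]);q=np.array(q)/1000;return np.array([p[0]+c*q[0]-s_*q[1],p[1]+s_*q[0]+c*q[1],q[2]])
f=lambda p:np.concatenate([proj(ci,S(p,q))-np.array(px) for ci,px,q in obs])
r=least_squares(f,[.56,.09,-.33],loss="soft_l1");print(r.x);print(f(r.x).reshape(-1,2).round(1))
np.save("stand.npy",r.x)
for n,q in dict(knob=(-72,62,116),pivot=(-12,62,98),mid=(50,0,106)).items():print(n,S(r.x,q))
E
python3 fit.py
```

```text
[ 0.5725  0.0804 -0.3594]
[[-0.6 -0.6]
 [ 0.4  0.1]
 [-0.4  1.6]
 [-1.9  0.2]
 [ 0.5 -1.8]
 [-1.5 -1.2]
 [ 2.1  3.2]
 [-1.9 -2.4]
 [ 0.8  2.4]
 [-1.5 -3.9]
 [ 2.8 -3. ]
 [-0.8  1.9]]
knob [0.5269 0.1637 0.116 ]
pivot [0.5831 0.1426 0.098 ]
mid [0.6193 0.0628 0.106 ]
```

Request:
arm_command([
  [555,-600,-50,0,0,-2.47,0.5],
  [555,-600,-50,0,0,-2.47,0.5],
  [555,-600,-50,0,0,-2.47,0.5],
  [555,-600,-50,0,0,-2.47,0.5],
  [555,-600,-50,0,0,-2.47,0.5],
  [555,-600,-50,0,0,-2.47,0.5],
  [555,-600,-50,0,0,-2.47,0.5],
  [555,-600,-50,0,0,-2.47,0.5],
  [555,-600,-50,0,0,-2.47,0.5],
  [555,-600,-50,0,0,-2.47,0.5],
  [555,-600,-50,0,0,-2.47,0.5],
  [555,-600,-50,0,0,-2.47,0.5],
  [555,-600,-50,0,0,-2.47,0.5],
  [555,-600,-50,0,0,-2.47,0.5],
  [555,-600,-50,0,0,-2.47,0.5],
  [555,-600,-50,0,0,-2.47,0.5],
  [555,-600,-50,0,0,-2.47,0.5],
  [555,-600,-50,0,0,-2.47,0.5],
  [555,-600,-50,0,0,-2.47,0.5],
  [555,-600,-50,0,0,-2.47,0.5],
])

```text
time_s: 2.77
ee_pos: [0.53, 0.1718, 0.2814]
ee_rot: [0.556, 3.091, 0.002]
ft_force: [0.2, 0.3, 0.4]
grip_width: 0.043
gripper_force: 0.0
```

```bash
cat > lw.py <<'E'
from h import *
import sys
np.set_printoptions(precision=4,suppress=True)
st=monitor.get_state();ci=camera_info("wrist");I,D=capture("wrist");np.savez(sys.argv[1]+".npz",I=I,D=D,K=ci["intrinsics"],T=ci["world_from_camera"])
cv2.imwrite(f"pics/{sys.argv[1]}.png",I[:,:,::-1])
print(st["time_s"],st["ee_pos"],st["ee_rot"],R.from_rotvec(st["ee_rot"]).as_matrix(),st["joint_positions"],st["grip_width"])
for t,z in(("knob",.116),("lever_pivot",.098),("clipper_middle",.106),("blade",.177)):
    for r in pinpoint("wrist",t)[:2]:
        p=r["pixel"];print(t,round(r["score"],2),np.round(p),"atz",atz(ci,p,z),"depth",w(ci,p,dm(D,p)))
E
python3 lw.py w1
```

```text
2.7667 [0.53   0.1718 0.2814] [0.5556 3.0914 0.002 ] [[-0.9374  0.3482  0.0009]
 [ 0.3482  0.9374  0.0011]
 [-0.0004  0.0014 -1.    ]] [ 0.3129  0.2164 -0.061   1.2923  0.0008  0.6686] 0.04301952554383788
knob 0.84 [316. 182.] atz [0.5311 0.1703 0.116 ] depth [0.5281 0.1714 0.1291]
lever_pivot 0.91 [308. 231.] atz [0.5873 0.14   0.098 ] depth [0.5837 0.1417 0.1073]
lever_pivot 0.47 [265. 208.] atz [0.5437 0.1043 0.098 ] depth [0.5528 0.0943 0.0626]
clipper_middle 0.94 [  4. 233.] atz [ 0.4654 -0.1839  0.106 ] depth [ 0.4666 -0.272   0.0322]
clipper_middle 0.78 [145. 288.] atz [ 0.5847 -0.069   0.106 ] depth [ 0.6134 -0.1305  0.0323]
blade 0.69 [106. 305.] atz [ 0.5602 -0.0544  0.177 ] depth [ 0.6222 -0.2104  0.0231]
blade 0.68 [268. 209.] atz [0.5251 0.1289 0.177 ] depth [0.5548 0.0976 0.063 ]
```

View pics/w1.png

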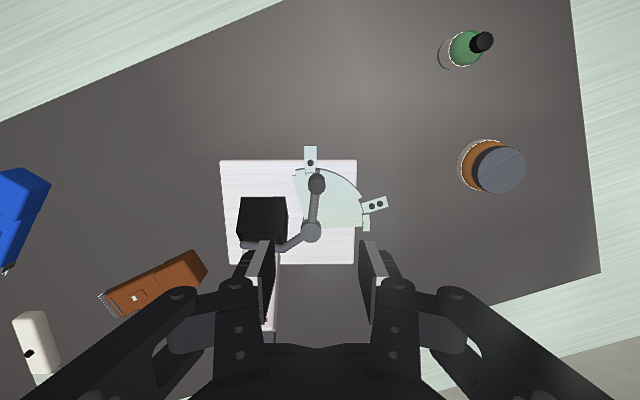

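The wrist view shows the knob at (316,182) and the pivot at (310,231). The one-dot tab is at (310,158), the two-dot tab at (376,204), and the bystanders are clear. I refit the stand from this view.

```bash
cat > fit2.py <<'E'
from h import *
from scipy.optimize import least_squares
np.set_printoptions(precision=4,suppress=True)
Z=np.load("w1.npz");I=Z["I"];ci=dict(intrinsics=Z["K"],world_from_camera=Z["T"])
g=cv2.cvtColor(I,cv2.COLOR_RGB2GRAY)
# refine visible base corners subpixel
pts=np.array([[219,160],[357,160]],np.float32).reshape(-1,1,2)
pts=cv2.cornerSubPix(g,pts,(4,4),(-1,-1),(3,30,.01)).reshape(-1,2);print(pts)
def S(p,q):
    c,s=np.cos(p[2]),np.sin(p[2]);q=np.array(q)/1000;return np.array([p[0]+c*q[0]-s*q[1],p[1]+s*q[0]+c*q[1],q[2]])
obs=[(pts[0],(-80,-65,14)),(pts[1],(-80,125,14)),((309,231),(-12,62,100)),((310,158),(-12-95,62,88))]
f=lambda p:np.concatenate([proj(ci,S(p,q))-np.array(px) for px,q in obs[:3]])
r=least_squares(f,[.57,.08,-.36]);p=r.x;print(p,f(p))
np.save("stand.npy",p)
K=atz(ci,(316.5,182),.122);P=S(p,(-12,62,98));print("knob",K,"pivot",P,np.linalg.norm((K-P)[:2]))
d=K-P;a=np.arctan2(d[1],d[0]);lev=(p[2]+np.pi)-a;print("lever",lev)
for t in(lev,.0,1.25):
    b=p[2]+np.pi-t;print(t,P[:2]+.06*np.array([np.cos(b),np.sin(b)]))
print("mid",S(p,(50,0,106)))
m=I[196:240,236:290];D=Z["D"]
def chk(x,y):return w(ci,(x,y),dm(D,(x,y)))
print("knobtop",chk(316,182),chk(318,179),"keeper",chk(290,246),chk(262,245),chk(311,229))
E
python3 fit2.py
```

```text
[[218.9088 160.7614]
 [356.1839 159.8798]]
[ 0.5769  0.0797 -0.3514] [-1.5305 -0.2496  0.6438  0.1787  0.7523  0.2146]
knob [0.5298 0.1715 0.122 ] pivot [0.5869 0.1421 0.098 ] 0.06432477440336333
lever 0.1244875012653548
0.1244875012653548 [0.5336 0.1695]
0.0 [0.5306 0.1627]
1.25 [0.5888 0.202 ]
mid [0.6238 0.0625 0.106 ]
knobtop [0.5279 0.1717 0.1292] [0.526  0.1745 0.128 ] keeper [0.5947 0.1147 0.104 ] [0.5101 0.1512 0.2939] [0.5821 0.1455 0.1072]
```

Request:
arm_command([
  [0,-1,40,0,0,0,0.5],
  [0,-1,80,0,0,0,0.5],
  [0,-1,120,0,0,0,0.5],
  [0,-1,150,0,0,0,0.5],
  [0,-1,165,0,0,0,0.5],
  [0,-1,177,0,0,0,0.5],
  [0,-1,177,0,0,0,0.5],
  [0,-1,177,0,0,0,0],
  [0,-1,177,0,0,0,0],
  [0,-1,177,0,0,0,0],
  [0,-1,177,0,0,0,0],
  [0,-1,177,0,0,0,0],
], force=30)

```text
time_s: 4.02
ee_pos: [0.5289, 0.1675, 0.1055]
ee_rot: [0.568, 3.089, 0.002]
ft_force: [-4.1, 1.2, 6.6]
grip_width: 0.0169
gripper_force: 29.9
```

Request:
arm_command([
  [-1.4,7.4,0,0,0,0.12,0],
  [-3.6,14.5,0,0,0,0.24,0],
  [-6.8,21.3,0,0,0,0.36,0],
  [-10.7,27.6,0,0,0,0.48,0],
  [-15.5,33.5,0,0,0,0.6,0],
  [-20.9,38.6,0,0,0,0.72,0],
  [-26.9,43.1,0,0,0,0.84,0],
  [-33.4,46.8,0,0,0,0.96,0],
  [-40.4,49.6,0,0,0,1.08,0],
  [-40.4,49.6,0,0,0,1.126,0],
  [-40.4,49.6,0,0,0,1.126,0],
  [-40.4,49.6,0,0,0,1.126,0],
])

```text
time_s: 5.02
ee_pos: [0.5856, 0.2055, 0.1058]
ee_rot: [-2.122, -2.309, -0.017]
ft_force: [-0.7, 19.0, -0.8]
grip_width: 0.0166
gripper_force: 29.4
```

```bash
cat > st.py <<'E'
from h import *
s=monitor.get_state();p=np.load("stand.npy");c,sn=np.cos(p[2]),np.sin(p[2])
P=np.array([p[0]-.012*c-.062*sn,p[1]-.012*sn+.062*c]);d=s["ee_pos"][:2]-P
print(s["ee_pos"],s["ee_rot"],"lever",p[2]+np.pi-np.arctan2(d[1],d[0]),np.linalg.norm(d),s["joint_positions"],s["ft_force"])
E
python3 st.py
```

```text
[0.58564002 0.2054555  0.10581621] [-2.12201513 -2.30887459 -0.01659946] lever 1.1990679206491106 0.06341458708237915 [ 0.33207262  0.42010721 -0.18938433  0.95467815  0.01000538  1.81860806] [-0.71899274 19.02799018 -0.83098457]
```

Request:
arm_command([
  [2,2,0,0,0,0.03,0],
  [2,4,0,0,0,0.05,0],
  [2,4,0,0,0,0.05,0],
  [2,4,0,0,0,0.05,0.4],
  [2,4,0,0,0,0.05,0.4],
  [2,4,0,0,0,0.05,0.4],
  [2,4,-30,0,0,0.05,0.4],
  [2,4,-70,0,0,0.05,0.4],
  [2,4,-110,0,0,0.05,0.4],
  [2,4,-150,0,0,0.05,0.4],
  [2,4,-170,0,0,0.05,0.4],
  [2,4,-170,0,0,0.05,0.4],
])

```text
time_s: 6.02
ee_pos: [0.5906, 0.2018, 0.2807]
ee_rot: [2.184, 2.251, 0.013]
ft_force: [0.3, -0.0, 0.5]
grip_width: 0.034
gripper_force: 0.0
```

```bash
python3 lw.py w2
```

```text
6.0167 [0.5906 0.2018 0.2807] [2.1839 2.2513 0.0128] [[-0.0304  0.9995  0.0093]
 [ 0.9995  0.0304  0.0023]
 [ 0.002   0.0094 -1.    ]] [ 0.3297  0.3392  0.0997  1.3217 -0.0008  1.8701] 0.033951724517218874
knob 0.95 [314. 177.] atz [0.5887 0.205  0.116 ] depth [0.5886 0.208  0.1293]
knob 0.73 [307. 228.] atz [0.583  0.1485 0.116 ] depth [0.583  0.1451 0.1076]
lever_pivot 0.75 [305. 228.] atz [0.5802 0.1415 0.098 ] depth [0.5804 0.1453 0.1075]
lever_pivot 0.68 [214.  20.] atz [0.4892 0.3513 0.098 ] depth [0.4727 0.3644 0.0423]
clipper_middle 0.86 [ 3. 76.] atz [0.2857 0.2941 0.106 ] depth [0.2163 0.2986 0.0325]
clipper_middle 0.65 [340. 296.] atz [0.6243 0.0573 0.106 ] depth [0.6221 0.0698 0.1244]
blade 0.84 [67. 57.] atz [0.403  0.3047 0.177 ] depth [0.2731 0.3262 0.0014]
```

View pics/w2.png

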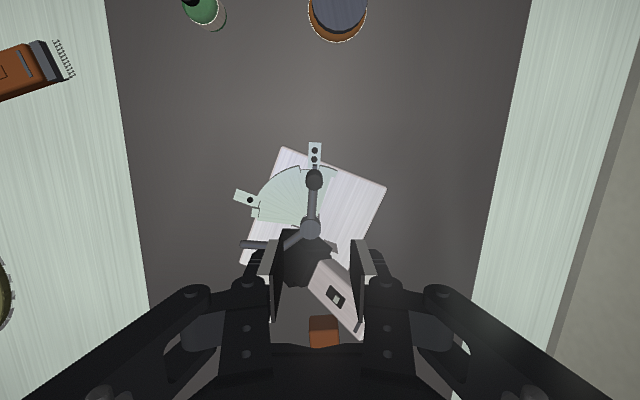

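The lever points at the two-dot tab (315,152), with the knob at (314,180), which puts it at about 1.25 rad. Now I measure the clipper's pose from this depth image.

```bash
cat > cl.py <<'E'
from h import *
np.set_printoptions(precision=4,suppress=True)
p=np.load("stand.npy");c,s=np.cos(p[2]),np.sin(p[2])
Rs=np.array([[c,-s,0],[s,c,0],[0,0,1]]);Rc=Rs@R.from_euler("y",.698).as_matrix();o=Rs@[-.015,0,.036]+[p[0],p[1],0]
def cloud(I,D,ci):
    v,u=np.nonzero(D>0);d=D[v,u];K=np.array(ci["intrinsics"]);T=np.array(ci["world_from_camera"])
    P=np.c_[(u-K[0,2])/K[0,0]*d,(v-K[1,2])/K[1,1]*d,d]@T[:3,:3].T+T[:3,3];return (P-o)@Rc,P
def ana(n,ci):
    Z=np.load(n+".npz");L,P=cloud(Z["I"],Z["D"],ci)
    m=(L[:,2]>.07)&(L[:,2]<.14)&(abs(L[:,1])<.035)&(L[:,0]>-.035)&(L[:,0]<.01);q=L[m];print(n,m.sum())
    if m.sum()<15:return
    med=np.median(q[:,0]);q=q[abs(q[:,0]-med)<.01]
    A=np.c_[q[:,1:],np.ones(len(q))];k=np.linalg.lstsq(A,q[:,0],rcond=None)[0]
    print("face x at z=.105:",k@[0,.105,1],"slopes y,z",k[:2],"y range",np.percentile(q[:,1],[2,98]))
    for a in(.075,.09,.105,.12,.13):
        r=q[abs(q[:,2]-a)<.004]
        if len(r)>3:print(a,r[:,1].min(),r[:,1].max(),len(r))
Z=np.load("w2.npz");ana("w2",dict(intrinsics=Z["K"],world_from_camera=Z["T"]))
ana("top",camera_info("top"));ana("side",camera_info("side"))
E
python3 cl.py
```

```text
w2 1784
face x at z=.105: -0.008964431060918411 slopes y,z [0.0535 0.0306] y range [-0.0187  0.0229]
0.075 -0.018904043050749803 0.0235253241290251 193
0.09 -0.019840752622289456 0.023528607896066818 205
0.105 -0.020102740378111796 0.02326489783047564 226
0.12 -0.01947453056166179 0.020533901228763602 197
0.13 -0.018912546899704053 0.01151564208893493 148
top 263
face x at z=.105: -0.009809522830235316 slopes y,z [-0.0248  0.0281] y range [-0.0205  0.0216]
0.075 -0.020464685104020268 0.02376811980483028 33
0.09 -0.02039510141962695 0.021540087188430142 28
0.105 -0.0205414788809309 0.019133902458536908 26
0.12 -0.020762331528261103 0.02149081674447356 31
0.13 -0.02099513779132197 0.023375063379277212 29
side 302
face x at z=.105: -0.009319959671955702 slopes y,z [0.0379 0.0451] y range [-0.0193  0.0238]
0.075 -0.01968456368403917 0.022951293813789835 34
0.09 -0.01932911524107457 0.02392793373952729 32
0.105 -0.020305932618303768 0.024255121809195895 34
0.12 -0.019426822041218993 0.024664157688491197 32
0.13 -0.018245910264890457 0.024041345039789153 34
```

```bash
cat > tg.py <<'E'
from h import *
from cl import Rs,Rc,o
s=monitor.get_state();R0=R.from_rotvec(s["ee_rot"]).as_matrix();t0=s["ee_pos"]
Rn=Rs@R.from_euler("y",.728).as_matrix()
Rt=np.c_[-Rn[:,2],Rn[:,1],Rn[:,0]]
g=o+Rn@np.array([.005,.001,.105])
rv=R.from_matrix(R0.T@Rt).as_rotvec()
for b in(.09,.0):
    tcp=g+Rt[:,2]*(.019-b);print("back",b,"tcp",tcp,"shift mm",(R0.T@(tcp-t0)*1000).round(1),"rv",rv.round(3))
E
python3 tg.py|tail -2
```

```text
back 0.09 tcp [0.5825 0.0787 0.1583] shift mm [-121.9   -7.8  114.2] rv [-0.503 -0.74  -1.113]
back 0.0 tcp [0.6455 0.0556 0.0984] shift mm [-146.8   54.7  173.9] rv [-0.503 -0.74  -1.113]
```

Request:
arm_command([
  [-122,-8,40,-0.503,-0.74,-1.113,0.73],
  [-122,-8,40,-0.503,-0.74,-1.113,0.73],
  [-122,-8,40,-0.503,-0.74,-1.113,0.73],
  [-122,-8,40,-0.503,-0.74,-1.113,0.73],
  [-122,-8,40,-0.503,-0.74,-1.113,0.73],
  [-122,-8,40,-0.503,-0.74,-1.113,0.73],
  [-122,-8,40,-0.503,-0.74,-1.113,0.73],
  [-122,-8,40,-0.503,-0.74,-1.113,0.73],
  [-122,-8,40,-0.503,-0.74,-1.113,0.73],
  [-122,-8,40,-0.503,-0.74,-1.113,0.73],
  [-122,-8,60,-0.503,-0.74,-1.113,0.73],
  [-122,-8,80,-0.503,-0.74,-1.113,0.73],
  [-122,-8,114,-0.503,-0.74,-1.113,0.73],
  [-122,-8,114,-0.503,-0.74,-1.113,0.73],
  [-122,-8,114,-0.503,-0.74,-1.113,0.73],
])

```text
time_s: 7.52
ee_pos: [0.581, 0.078, 0.1569]
ee_rot: [0.402, 2.273, -0.184]
ft_force: [0.4, 0.1, 0.8]
grip_width: 0.0625
gripper_force: 0.0
```

```bash
python3 lw.py w3; python3 tg.py|tail -2
python3 - <<'E'
from cl import *
Z=np.load("w3.npz");ana("w3",dict(intrinsics=Z["K"],world_from_camera=Z["T"]))
E
```

```text
7.5167 [0.581  0.078  0.1569] [ 0.4017  2.2728 -0.1836] [[-0.6271  0.344   0.6988]
 [ 0.2274  0.939  -0.2582]
 [-0.745  -0.003  -0.6671]] [ 0.4371 -0.0107 -0.9877 -0.0718 -0.5583  0.5895] 0.062492914445468145
knob 0.97 [572. 150.] atz [0.5896 0.2038 0.116 ] depth [0.5806 0.1996 0.1208]
lever_pivot 0.95 [429. 141.] atz [0.5867 0.1418 0.098 ] depth [0.5742 0.141  0.1063]
clipper_middle 0.83 [316. 201.] atz [0.6242 0.0613 0.106 ] depth [0.6086 0.0671 0.1136]
clipper_middle 0.68 [134. 147.] atz [ 0.5271 -0.006   0.106 ] depth [ 0.6011 -0.1156  0.0322]
blade 0.66 [318.  36.] atz [0.4496 0.1259 0.177 ] depth [0.5586 0.0862 0.0224]
blade 0.59 [ 92. 160.] atz [0.4565 0.0916 0.177 ] depth [ 0.6053 -0.1771  0.0318]
back 0.09 tcp [0.5825 0.0787 0.1583] shift mm [ 4.9 -2.2  1.3] rv [ 0.003  0.005 -0.003]
back 0.0 tcp [0.6455 0.0556 0.0984] shift mm [ 5.4 -2.5 91.3] rv [ 0.003  0.005 -0.003]
w2 1784
face x at z=.105: -0.008964431060918411 slopes y,z [0.0535 0.0306] y range [-0.0187  0.0229]
0.075 -0.018904043050749803 0.0235253241290251 193
0.09 -0.019840752622289456 0.023528607896066818 205
0.10
[... 519 characters left out ...]
 at z=.105: -0.009319959671955702 slopes y,z [0.0379 0.0451] y range [-0.0193  0.0238]
0.075 -0.01968456368403917 0.022951293813789835 34
0.09 -0.01932911524107457 0.02392793373952729 32
0.105 -0.020305932618303768 0.024255121809195895 34
0.12 -0.019426822041218993 0.024664157688491197 32
0.13 -0.018245910264890457 0.024041345039789153 34
w3 5925
face x at z=.105: -0.009628402214658795 slopes y,z [-0.0007  0.0403] y range [-0.0197  0.0218]
0.075 -0.020579635439406035 0.022845471616159463 751
0.09 -0.0210068482114698 0.022609117817481615 737
0.105 -0.020699509211706886 0.02307467632438654 671
0.12 -0.0208568246614981 0.023115191479304322 625
0.13 -0.020561678301730505 0.022621588154614174 609
```

View pics/w3.png

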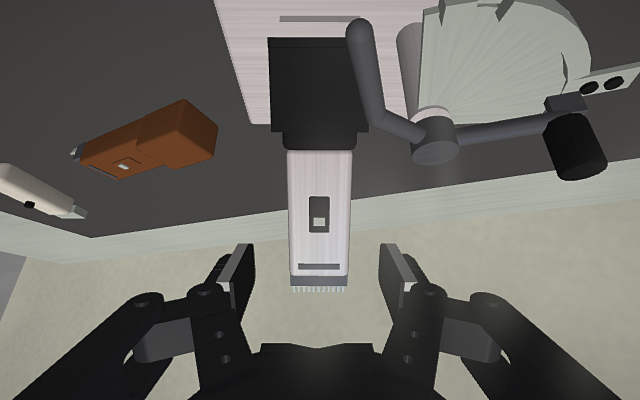

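The clipper at (320,215) is centred between the pads at (250,385). The lever sits by the two dots at (597,85), and the keeper is clear. Now I advance and grip.

Request:
arm_command([
  [5,-1.5,15,0,0,0,0.73],
  [5,-1.5,35,0,0,0,0.73],
  [5,-1.5,55,0,0,0,0.73],
  [5,-1.5,70,0,0,0,0.73],
  [5,-1.5,82,0,0,0,0.73],
  [5,-1.5,91,0,0,0,0.73],
  [5,-1.5,91,0,0,0,0.73],
  [5,-1.5,91,0,0,0,0.73],
])

```text
time_s: 8.43
ee_pos: [0.6444, 0.0557, 0.0967]
ee_rot: [0.404, 2.266, -0.178]
ft_force: [-0.6, 0.0, -0.0]
grip_width: 0.0623
gripper_force: 0.0
```

Request:
arm_command([
  [0,0,0,0,0,0,0.3],
  [0,0,0,0,0,0,0.3],
  [0,0,0,0,0,0,0.3],
  [0,0,0,0,0,0,0.3],
  [0,0,0,0,0,0,0.3],
], force=60)

```text
time_s: 8.85
ee_pos: [0.6441, 0.0561, 0.0971]
ee_rot: [0.403, 2.266, -0.178]
ft_force: [-6.2, 2.2, 7.0]
grip_width: 0.0433
gripper_force: 60.6
```

Request:
arm_command([
  [-5,0,0,0,0,0,0.3],
  [-12,0,0,0,0,0,0.3],
  [-20,0,0,0,0,0,0.3],
  [-30,0,0,0,0,0,0.3],
  [-30,0,0,0,0,0,0.3],
])

```text
time_s: 9.27
ee_pos: [0.6611, 0.0495, 0.117]
ee_rot: [0.4, 2.271, -0.178]
ft_force: [-6.0, 2.2, -0.5]
grip_width: 0.0432
gripper_force: 61.5
```

Request:
arm_command([
  [-10,0,0,0,0,0,0.3],
  [-20,0,0,0,0,0,0.3],
  [-30,0,0,0,0,0,0.3],
  [-40,0,0,0,0,0,0.3],
  [-50,0,0,0,0,0,0.3],
  [-60,0,0,0,0,0,0.3],
  [-70,0,0,0,0,0,0.3],
  [-70,0,0,0,0,0,0.3],
  [-70,0,0,0,0,0,0.3],
])

```text
time_s: 10.02
ee_pos: [0.707, 0.0326, 0.1721]
ee_rot: [0.404, 2.265, -0.178]
ft_force: [0.2, 0.7, -3.3]
grip_width: 0.0433
gripper_force: 61.0
```

```bash
python3 st.py
```

```text
[0.70698462 0.03263745 0.17207328] [ 0.40374251  2.26546361 -0.17765215] lever 3.529290939196309 0.162434512938248 [ 0.24260698  0.14649919 -0.79394579 -0.12374323 -0.43072351  0.42251743] [ 0.21783801  0.74578196 -3.25782394]
```

Request:
arm_command([
  [-20,0,-18,0,0,0,0.3],
  [-42,0,-38,0,0,0,0.3],
  [-64,0,-58,0,0,0,0.3],
  [-75,-2,-78,0,0.1,0,0.3],
  [-70,-8,-90,0,0.2,0,0.3],
  [-65,-10,-95,0,0.3,0,0.3],
  [-60,-12,-100,0,0.4,0,0.3],
  [-56,-14,-105,0,0.5,0,0.3],
  [-51,-17,-108,0,0.6,0,0.3],
  [-51,-17,-108,0,0.7,0,0.3],
  [-51,-17,-108,0,0.8,0,0.3],
  [-51,-17,-108,0,0.838,0,0.3],
  [-51,-17,-108,0,0.838,0,0.3],
  [-51,-17,-108,0,0.838,0,0.3],
  [-51,-17,-108,0,0.838,0,0.3],
])

```text
time_s: 11.27
ee_pos: [0.6558, 0.033, 0.2801]
ee_rot: [0.546, 3.085, 0.001]
ft_force: [-0.3, 0.4, -2.7]
grip_width: 0.0432
gripper_force: 61.8
```

```bash
python3 lw.py w4
python3 - <<'E'
from h import *
s=monitor.get_state();print(s["ft_force"],s["qvel"],s["gripper_force"])
I,D=capture("side");cv2.imwrite("pics/s4.png",cv2.resize(I[80:320,130:450,::-1],(800,600)))
E
```

```text
11.2667 [0.6558 0.033  0.2801] [0.5462 3.0853 0.0007] [[-0.9392  0.3433  0.0082]
 [ 0.3433  0.9392 -0.001 ]
 [-0.0081  0.0019 -1.    ]] [ 0.0509  0.4062  0.1939  1.3504 -0.0014  0.4014] 0.043152428583786144
knob 0.81 [466.  53.] atz [0.5901 0.2031 0.116 ] depth [0.5898 0.1971 0.1287]
lever_pivot 0.72 [394.  74.] atz [0.5849 0.1403 0.098 ] depth [0.5849 0.1378 0.1079]
clipper_middle 0.89 [190. 183.] atz [ 0.615  -0.0975  0.106 ] depth [ 0.622  -0.1339  0.0317]
clipper_middle 0.7 [318. 260.] atz [0.7494 0.0006 0.106 ] depth [0.6401 0.0388 0.3167]
blade 0.84 [ 16. 156.] atz [ 0.539  -0.1844  0.177 ] depth [ 0.5079 -0.3484  0.0105]
blade 0.6 [143. 206.] atz [ 0.6121 -0.1096  0.177 ] depth [ 0.6313 -0.2277  0.0037]
[ 0.14004669 -0.22934778 -2.69804751] [-0.00220022  0.00570997  0.00704437  0.00421676  0.00209001  0.00072565] 61.7922306060791
```

View pics/s4.png

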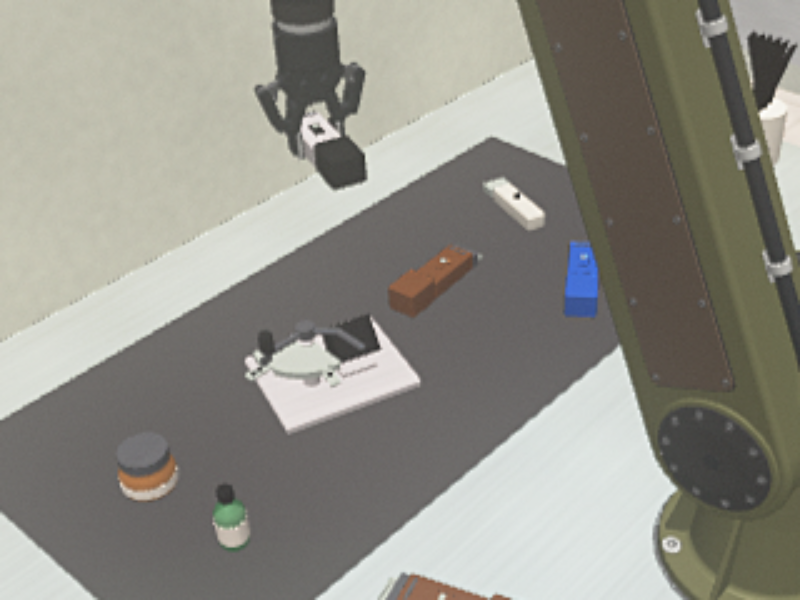

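View pics/w4.png

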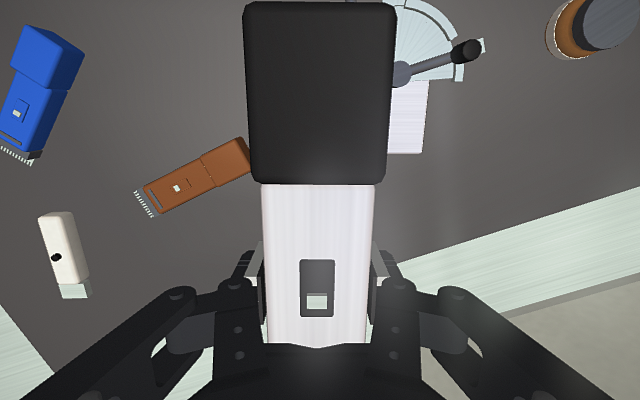

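The clipper is held with the switch face up at wrist (317,290), and its black tail is at (320,95). The lever is still at the two dots, and the bystanders are in place. I check that it is level using depth, then hand in.

Run:
```python
from h import *
Z=np.load("w4.npz");ci=dict(intrinsics=Z["K"],world_from_camera=Z["T"]);D=Z["D"]
P=np.array([w(ci,(u,v),D[v,u]) for v in range(192,250,4) for u in range(275,365,6) if D[v,u]>0])
c=P.mean(0);n=np.linalg.svd(P-c)[2][2];print(c,n,np.degrees(np.arccos(abs(n[2]))))
s=monitor.get_state();print(s["time_s"],abs(s["qvel"]).max(),s["ft_force"],s["ee_pos"])
if np.degrees(np.arccos(abs(n[2])))<6 and abs(s["qvel"]).max()<.02: print(env.sign_off())
```

```text
[0.62442568 0.0439365  0.31578803] [ 0.00270829 -0.00274593 -0.99999256] 0.22097923347404308
11.5667 0.007403812831103368 [-0.4469122   0.26567206 -3.16637143] [0.65570692 0.0330997  0.28151481]
the job is handed in; nothing more can be done
None
```

The job is handed in, at about 11.6 s of the 58 s allowed: the lever rests in the two-dot notch (about 1.27 rad), and the clipper is held still with its switch face up, within 1° of level and about 27 cm above the counter; the bystanders looked untouched in the last pictures, and no verdict came back.

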